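# Fetch the adapter sleeve from the tilt-out bin

## Robot

A 7-joint arm with a two-finger parallel gripper is mounted at the origin on the work surface. World frame = base frame: x ahead of the robot, y to its left, z up, the work surface at z = 0. Lengths are in m, angles in rad, forces in N, time in s.
With the tool pointing down it reaches from about 0.425 to 0.925 m from the base axis. Payload 6.8 kg.
Tool frame: the origin (TCP) lies on the centre line of the jaws, within the pads' length; the fingertips stand 19 mm ahead of it and the grasp point (between the pads) is the TCP; z points along the fingers, y is the line along which they close (so a half turn about z gives the same grasp; the last joint's range is limited). The gripper opens to 85 mm and grips with 20 to 120 N. Pads are 22 mm wide; open, the fingers measure 114 mm over their backs; the gripper's body (76 mm by 85 mm) begins 54 mm behind the grasp point. The pads swing forward as they close: fully open they stand 13 mm farther back than shut.
Start: joints at [-1.333, 0.477, 0.022, 1.555, -0.011, 1.109, -0.083], TCP at [0.229, 0.635, 0.25] pointing down, gripper open.
Joint ranges: [-2.96, 2.96], [-0.34, 2.1], [-1.41, 1.46], [0.24, 2.44], [-1.37, 4.51], [0.17, 1.92], [-2.96, 2.96]. Speed limits (rad/s): [2.39, 2.39, 3.14, 3.14, 3.14, 3.14, 3.14].

## Interface

Orientations are given as a rotation vector (axis times angle).
In Python, from bench import r gives the robot as it stands. The module is installed in compiled form; this text tells all that it offers.
- The arm moves only by the tool arm_command, never from a script. Its argument "rows" is a list of rows, each an object of numbers: "fingers": the opening, from -1 (shut) to 1 (fully open); "x", "y", "z": the shift along the tool's x, y, z in m; "ax", "ay", "az": the turn, a rotation vector about the tool's x, y, z in degrees. In form: [{"fingers": .., "x": .., "y": .., "z": .., "ax": .., "ay": .., "az": ..}, ...]. A call has 1 to 10 rows; each row shifts and turns the commanded pose from where the row before left it, along the tool's axes as they then stand; what a row does not reach is not made up. A row lasts 1/12 s, in which the tool goes at most 41.7 mm and 7.16 degrees, less where a joint would pass 70% of its speed; a pose out of reach is approached as far as the arm can. A call is refused whole if a number of a shift passes 0.0417 or a number of a turn 7.16, either way. A call with a gripper value outside its range is refused whole. The fingers move at their own pace and stop on an object; "grip_force" is the grip in N (left out, the last holds). Time passes only in rows, so rows that do not move let the fingers close. It gives the time, the measured TCP pose, the force, the opening and the grip force at its end, in the units of the state.
- r.get_obs(): the state, without advancing time (a new reading comes with each control period).
- r.grab_frame(name): name is "scene" or "top" or "wrist"; returns a dict with "frame" (420x560x3 uint8, red, green, blue), "depth" (420x560 float32, m along the optical axis (not along the pixel's ray), 0 where there is no reading), "K" (3x3 intrinsics, pixels), "distortion" ([k1, k2, p1, p2, k3] as OpenCV has them; the pictures are not rectified), "world_from_camera" (4x4, takes a point from camera to world coordinates). Camera axes: x right, y down, z forward; pixel columns grow to the right and rows downward; lengths in m; the calibration is good to about 2 mm. A picture is of the moment at which its call begins.
- r.hand_in(): hands the job in; it is judged then, once.
The state is a dict: "clock": time; "joints": joint angles; "qvel": joint speeds; "tau": joint torques, N m; "tcp_pos": TCP position; "orientation": TCP orientation; "contact_force": force on the tool from outside, world axes, zero at the start; "moment": the same for the moment, N m; "grip_width": finger opening in m; "gripper_force": force on a finger pad.
Only numpy, scipy, OpenCV 4.12 (cv2) and the standard library are available. Lean on these libraries where they do the work, as an engineer would, in place of code of your own. Each camera call takes 0.05 s, during which the arm holds its last target. There are 200 camera calls.

## Task

Tip the orange tilt-out bin forward on its bottom pivot until it is wide open, lift out the brass adapter sleeve that lies in it, and set the sleeve down in the shallow metal tray: lower it in, do not drop it. Leave the orange bin tipped open.

Things in the scene. Friction and masses are not known exactly. Their poses are not given: they have to be found in the camera images.
- orange_bin (a joint): Forward tilt (towards the robot) of the orange bin, rad: 0 shut, 0.96 fully open at its stop. Its pivot line lies 20 mm above the table. Friction keeps it at any tilt; 2 to 6 N at the lip moves it. One of three bins side by side (orange, green, grey, in any order, 154 mm apart), each 144 mm wide (136 inside) in a dark case with its flat top 157 mm above the table, free above.
- orange_bin_lip (a point): Mid top edge of the orange bin's front panel (5 mm thick), rear side; shut, it stands 35 mm above the case top, which begins 34 mm behind it: hook it from behind, from above. Axes turn with the bin; shut: x into the case (away from robot), y along the width, z up. The pivot is at x -26, z -172 mm in them. Shut, the panel leans back 25 deg (lip rearmost); fully open, forward 30 deg.
- sleeve: Brass cylinder, 40 mm diameter, 44 mm long, dark bores, 0.22 to 0.37 kg. Origin at its centre, axis its y. Lies in the orange bin along the width, within 8 mm of mid-width; mostly hidden until tipped. Fully open it rolls to the lowest line of a trough 56 mm wide, 38 mm in front of the pivot, walls up to 86 (sides) and 107 mm (rear) above the table: grip it there across its flat ends from above.
- tray: Shallow open aluminium tray, fixed to the bench, 160 x 160 mm outside, 30 mm high, walls and floor 4 mm thick. Origin: centre of its underside; z up, x and y along its sides. A sleeve lying in it has its centre 24 mm above the table.

How it is judged:
On the way, in this order (a step that is already met when the one before it is completed fails the run):
1. the orange bin is tipped open, more than 43 degrees (value of joint orange_bin above 0.75 rad), for 0.2 s.
2. the sleeve is held in the fingers, lifted more than 110 mm above the table, with the bin open (height (world z) of sleeve above 0.11 m and contact force between the fingers and sleeve above 1 N and value of joint orange_bin above 0.6 rad), for 0.1 s.
3. the sleeve is lowered into the tray while still held: its centre within the walls and no more than 25 mm above where it will lie (height (world z) of sleeve below 0.049 m and x of sleeve in the frame of tray between -0.07 and 0.07 m and y of sleeve in the frame of tray between -0.07 and 0.07 m and contact force between the fingers and sleeve above 0.5 N), for 0.1 s.
At the end, for the whole second after the job is handed in: The sleeve rests in the tray, on its floor (centre below 34 mm, within 70 mm of the tray's middle along both of its sides), released and still (under 30 mm/s); the orange bin is still tipped open by more than 34 degrees (0.6 rad) (height (world z) of sleeve below 0.034 m and x of sleeve in the frame of tray between -0.07 and 0.07 m and y of sleeve in the frame of tray between -0.07 and 0.07 m and linear speed of sleeve below 0.03 m/s and value of joint orange_bin above 0.6 rad); the robot touches nothing.
It also fails if it takes over 58 s, if anything falls off the work surface, if the arm or the gripper's body presses on something with over 40 N, if the wrist force passes 120 N, or if a joint passes its speed limit or range.

## Working session

There is one attempt and no reset: what is moved stays moved. The work goes in short steps, Python scripts to look and compute and a tool call to move; the robot and the scene stay as the last step left them, time stands still between calls to the robot, and variables do not carry over. Pictures are saved under pics/ and viewed, at most 10 in all, crops included, and the job is handed in when it is done.

Besides the shell and the picture viewer there is one more tool, called after "Emit:" as name(argument=value, ...), one argument or row to a line, values as JSON. arm_command: Moves the arm, as the interface text tells. Its arguments: {"type":"object","properties":{"rows":{"type":"array"},"grip_force":{"type":"number"}},"required":["rows"]}

```bash
mkdir -p pics; cat > h.py <<'E'
import numpy as np, cv2
from scipy.spatial.transform import Rotation as R
from bench import r
def grab(n):
    f=r.grab_frame(n); return f
def cloud(f):
    d=f["depth"]; h,w=d.shape
    u,v=np.meshgrid(np.arange(w),np.arange(h))
    p=cv2.undistortPoints(np.stack([u,v],-1).reshape(-1,1,2).astype(np.float64),f["K"],np.array(f["distortion"])).reshape(h,w,2)
    P=np.dstack([p*d[...,None],d]); T=np.array(f["world_from_camera"])
    W=P@T[:3,:3].T+T[:3,3]; W[d==0]=np.nan
    return W
def save(n,im): cv2.imwrite("pics/"+n,cv2.cvtColor(im,cv2.COLOR_RGB2BGR))
E
python3 - <<'E'
from h import *
o=r.get_obs(); print({k:np.round(v,3) for k,v in o.items()})
a=grab("scene");b=grab("top")
np.savez("v1.npz",a=cloud(a),b=cloud(b),ai=a["frame"],bi=b["frame"])
im=np.hstack([a["frame"],b["frame"]])
save("s1.png",a["frame"]);save("t1.png",b["frame"])
E
```

```text
{'clock': np.float64(0.0), 'joints': array([-1.333,  0.478,  0.022,  1.556, -0.012,  1.109, -0.083]), 'qvel': array([ 0.   ,  0.   , -0.   , -0.   ,  0.001,  0.   ,  0.   ]), 'tau': array([-0.0000e+00, -5.9647e+01,  1.6080e+00, -2.8119e+01,  1.2000e-02,
        1.0000e-02, -0.0000e+00]), 'tcp_pos': array([0.229, 0.635, 0.249]), 'orientation': array([-5.400e-01, -3.095e+00,  3.000e-03]), 'contact_force': array([-0.848,  0.086,  0.053]), 'moment': array([-0.034,  0.088, -0.003]), 'gripper_force': np.float64(0.0), 'grip_width': np.float64(0.085)}
```

View pics/s1.png

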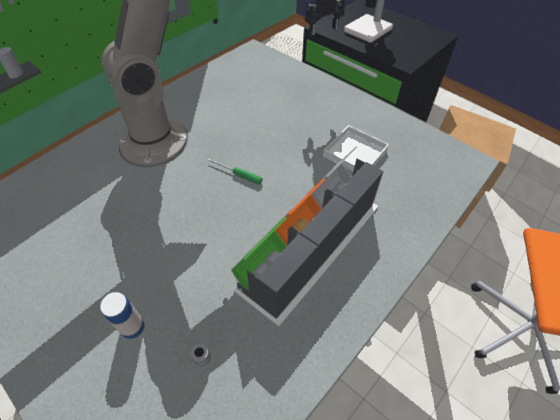

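View pics/t1.png

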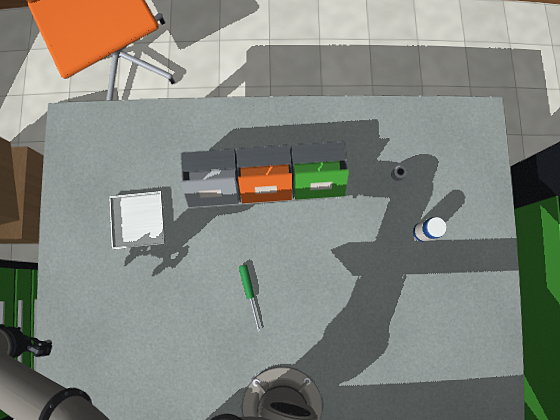

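The scene view shows the three bins with orange in the middle, centred about (310,215), and the tray at (358,150). The top view has the orange bin at (265,183), grey to its left and green to its right, and the tray at (137,219). The gripper is at the far left, near (35,348).

```bash
python3 - <<'E'
from h import *
d=np.load("v1.npz")
for k in "ab":
    W=d[k];im=d[k+"i"];hsv=cv2.cvtColor(im,cv2.COLOR_RGB2HSV)
    ws=np.nan_to_num(W)
    m=(hsv[...,0]<15)&(hsv[...,1]>150)&(ws[...,2]>.02)&(ws[...,2]<.25)&(np.hypot(ws[...,0],ws[...,1])<1.1)
    P=ws[m]; print(k,len(P),P.min(0),P.max(0))
    top=P[P[:,2]>P[:,2].max()-.012]; print(" top",len(top),np.round(top.mean(0),4))
    # case frame direction by height band
    c=(ws[...,2]>.14)&(ws[...,2]<.175)&(hsv[...,1]<90)&(hsv[...,2]<110)&(ws[...,0]>.3)
    Q=ws[c][:,:2].astype(np.float32); 
    if len(Q): print(" case",len(Q),cv2.minAreaRect(Q), np.round(np.median(ws[c],0),3))
    t=(ws[...,2]>.022)&(ws[...,2]<.04)&(ws[...,1]>.1)&(ws[...,0]>.3)
    if k=="b":
        u,v=np.meshgrid(range(560),range(420)); t&=(u<172)&(u>100)&(v>180)&(v<255)
    else:
        u,v=np.meshgrid(range(560),range(420)); t&=(u>318)&(u<392)&(v>122)&(v<180)
    Q=ws[t][:,:2].astype(np.float32); print(" tray",len(Q),cv2.minAreaRect(Q))
    for row in range(155,212,3):
        if k=="b": print(row,np.round(ws[row,265],3),np.round(ws[row,250],3),im[row,265])
W=d["b"]; 
E
```

```text
a 768 [ 0.596755   -0.04712372  0.0334999 ] [0.65970456 0.11732286 0.19467228]
 top 90 [0.6473 0.0343 0.1922]
 case 3718 ((0.6966135501861572, 0.03978285193443298), (0.0867893248796463, 0.4610534906387329), 3.039017915725708) [ 0.716 -0.007  0.155]
 tray 272 ((0.5555779337882996, 0.4248690605163574), (0.16189879179000854, 0.16684095561504364), 5.802178859710693)
b 1641 [ 0.59091324 -0.03729132  0.03398176] [0.7098499  0.11594744 0.19917187]
 top 161 [0.6455 0.0369 0.192 ]
 case 3138 ((0.6790640354156494, 0.03706870973110199), (0.12048663198947906, 0.458316445350647), 3.380852222442627) [0.709 0.04  0.156]
 tray 349 ((0.5540882349014282, 0.42551669478416443), (0.16359105706214905, 0.16279317438602448), 4.399455547332764)
155 [0.712 0.035 0.156] [0.713 0.076 0.154] [78 83 87]
158 [0.703 0.035 0.159] [0.705 0.076 0.153] [81 84 87]
161 [0.694 0.035 0.158] [0.696 0.076 0.154] [79 84 86]
164 [0.686 0.035 0.157] [0.687 0.077 0.155] [77 88 94]
167 [0.705 0.037 0.042] [0.703 0.081 0.053] [143  70  27]
170 [0.695 0.037 0.044] [0.696 0.082 0.041] [155  79  37]
173 [0.686 0.037 0.042] [0.686 0.082 0.044] [163  83  36]
176 [0.644 0.035 0.196] [0.646 0.075 0.191] [217 103  44]
179 [0.638 0.035 0.187] [0.639 0.076 0.185] [224 109  46]
182 [0.633 0.036 0.167] [0.633 0.076 0.174] [225 110  47]
185 [0.628 0.036 0.154] [0.627 0.077 0.162] [227  98  27]
188 [0.621 0.036 0.144] [0.622 0.078 0.144] [212 206 197]
191 [0.615 0.036 0.133] [0.615 0.078 0.137] [150 147 141]
194 [0.61  0.037 0.113] [0.609 0.079 0.122] [123  55  15]
197 [0.603 0.037 0.104] [0.604 0.08  0.104] [123  59  24]
200 [0.597 0.037 0.089] [0.596 0.08  0.095] [122  54  16]
203 [ 0.602  0.039 -0.003] [0.601 0.084 0.009] [146 158 157]
206 [ 0.593  0.039 -0.   ] [ 0.594  0.085 -0.002] [152 160 157]
209 [ 0.584  0.039 -0.005] [ 0.585  0.085 -0.002] [146 156 153]
```

```bash
python3 - <<'E'
from h import *
d=np.load("v1.npz")
for k in "ab":
    W=np.nan_to_num(d[k]);im=d[k+"i"];hsv=cv2.cvtColor(im,cv2.COLOR_RGB2HSV)
    # case back/front edge: per y-bin x extents of case top; lips: z>0.18
    for nm,(lo,hi,sat) in dict(case=(.148,.166,0),lip=(.182,.2,1)).items():
        m=(W[...,2]>lo)&(W[...,2]<hi)&(W[...,0]>.6)&(W[...,0]<.8)&(abs(W[...,1]-.04)<.22)
        if not sat: m&=hsv[...,1]<90
        P=W[m]; B=[]
        for y in np.arange(-.18,.26,.02):
            q=P[abs(P[:,1]-y)<.01]
            if len(q)>4: B.append([y,np.percentile(q[:,0],5),np.median(q[:,0]),np.percentile(q[:,0],95)])
        B=np.array(B)
        for c in (1,2,3): print(k,nm,len(B),np.polyfit(B[:,0],B[:,c],1).round(4),end=' ')
        print()
    o=(hsv[...,0]<15)&(hsv[...,1]>150)&(W[...,2]>.17)&(W[...,2]<.22)&(W[...,0]>.6)&(W[...,0]<.8)
    P=W[o];print(k,'orange y',np.percentile(P[:,1],[1,99]))
    g=(hsv[...,0]>40)&(hsv[...,0]<80)&(hsv[...,1]>120)&(W[...,2]>.17)&(W[...,2]<.22)&(W[...,0]>.6)&(W[...,0]<.8)
    P=W[g];print(k,'green y',np.percentile(P[:,1],[1,99]), P.mean(0))
o=r.get_obs();print(R.from_rotvec(o["orientation"]).as_matrix().round(3))
E
```

```text
a case 22 [-0.0635  0.6859] a case 22 [-0.0566  0.7143] a case 22 [-0.0534  0.7399] 
a lip 22 [-0.0579  0.6471] a lip 22 [-0.0574  0.6492] a lip 22 [-0.0573  0.6513] 
a orange y [-0.03721489  0.10539253]
a green y [-0.19026593 -0.05150803] [ 0.65685988 -0.12761846  0.19185923]
b case 22 [-0.1555  0.6543] b case 22 [-0.0716  0.7094] b case 22 [-0.056   0.7362] 
b lip 22 [-0.0545  0.6414] b lip 22 [-0.0533  0.6461] b lip 22 [-0.0532  0.6509] 
b orange y [-0.03461537  0.10553483]
b green y [-0.18771167 -0.04830657] [ 0.64995518 -0.11744488  0.18469392]
[[-0.941  0.339 -0.   ]
 [ 0.339  0.941 -0.002]
 [-0.    -0.002 -1.   ]]
```

Emit:
arm_command(
  rows=[
    {"fingers": -1,"az": -5.75},
    {"fingers": -1,"az": -5.75},
    {"fingers": -1,"az": -5.75},
    {"fingers": -1,"az": -5.75},
    {"fingers": -1,"x": -0.02,"y": -0.031},
    {"fingers": -1,"x": -0.02,"y": -0.031},
    {"fingers": -1,"x": -0.02,"y": -0.031},
    {"fingers": -1,"x": -0.02,"y": -0.031},
    {"fingers": -1,"x": -0.02,"y": -0.031},
    {"fingers": -1,"x": -0.02,"y": -0.031},
  ],
)

```text
validation failed for argument at $.ro...
```

Emit:
arm_command(
  rows=[
    {"fingers": -1,"x": -0.02,"y": -0.031},
    {"fingers": -1,"x": -0.02,"y": -0.031},
    {"fingers": -1,"x": -0.02,"y": -0.031},
    {"fingers": -1,"x": -0.02,"y": -0.031},
    {"fingers": -1,"x": -0.02,"y": -0.031},
    {"fingers": -1,"x": -0.02,"y": -0.031},
    {"fingers": -1,"x": -0.02,"y": -0.031},
    {"fingers": -1,"x": -0.02,"y": -0.031},
    {"fingers": -1,"x": -0.02,"y": -0.031},
    {"fingers": -1,"x": -0.02,"y": -0.031},
  ],
)

```text
validation failed for argument at $.ro...
```

Emit:
arm_command(
  rows=[
    {"fingers": -1,"x": -0.02,"y": -0.031},
    {"fingers": -1,"x": -0.02,"y": -0.031},
    {"fingers": -1,"x": -0.02,"y": -0.031},
    {"fingers": -1,"x": -0.02,"y": -0.031},
    {"fingers": -1},
  ],
)

```text
validation failed for argument at $.ro...
```

```bash
cat >> h.py <<'E'
X=np.array([.9984,.056,0]);Y=np.array([-.056,.9984,0])
def st():
    o=r.get_obs(); M=R.from_rotvec(o["orientation"]).as_matrix()
    print("t",round(float(o["clock"]),2),"tcp",o["tcp_pos"].round(4),"F",o["contact_force"].round(1),"w",round(float(o["grip_width"]),4),"gf",round(float(o["gripper_force"]),1))
    print(M.round(3).tolist(),"q",o["joints"].round(2)); return o["tcp_pos"],M
def goto(p):
    t,M=st(); print("tool shift to",p,":",(M.T@(np.array(p)-t)).round(4))
E
python3 -c "
from h import *
goto([.668,.036,.191])"
```

```text
t 0.1 tcp [0.2286 0.6346 0.2494] F [-0.5 -0.1  0.5] w 0.0854 gf 0.0
[[-0.941, 0.339, -0.0], [0.339, 0.941, -0.002], [-0.0, -0.002, -1.0]] q [-1.33  0.48  0.02  1.56 -0.01  1.11 -0.08]
tool shift to [0.668, 0.036, 0.191] : [-0.6162 -0.4141  0.0592]
```

The call was rejected by validation, so each row may need every key. I'll test that with one full row.

Emit:
arm_command(
  rows=[
    {"fingers": -1,"x": 0,"y": 0,"z": 0,"ax": 0,"ay": 0,"az": -5.75},
  ],
)

```text
clock: 0.18
tcp_pos: [0.2286, 0.6347, 0.2496]
orientation: [-0.385, -3.118, 0.002]
contact_force: [1.0, 0.3, -0.0]
grip_width: 0.0755
gripper_force: 0.0
```

Emit:
arm_command(
  rows=[
    {"fingers": -1,"x": 0,"y": 0,"z": 0,"ax": 0,"ay": 0,"az": -5.75},
    {"fingers": -1,"x": 0,"y": 0,"z": 0,"ax": 0,"ay": 0,"az": -5.75},
    {"fingers": -1,"x": 0,"y": 0,"z": 0,"ax": 0,"ay": 0,"az": -5.75},
    {"fingers": -1,"x": -0.02,"y": -0.031,"z": 0,"ax": 0,"ay": 0,"az": 0},
    {"fingers": -1,"x": -0.02,"y": -0.031,"z": 0,"ax": 0,"ay": 0,"az": 0},
    {"fingers": -1,"x": -0.02,"y": -0.031,"z": 0,"ax": 0,"ay": 0,"az": 0},
    {"fingers": -1,"x": -0.02,"y": -0.031,"z": 0,"ax": 0,"ay": 0,"az": 0},
    {"fingers": -1,"x": -0.02,"y": -0.031,"z": 0,"ax": 0,"ay": 0,"az": 0},
    {"fingers": -1,"x": -0.02,"y": -0.031,"z": 0,"ax": 0,"ay": 0,"az": 0},
    {"fingers": -1,"x": -0.02,"y": -0.031,"z": 0,"ax": 0,"ay": 0,"az": 0},
  ],
)

```text
clock: 1.02
tcp_pos: [0.3813, 0.4243, 0.25]
orientation: [0.087, -3.14, 0.001]
contact_force: [1.0, -0.4, 0.1]
grip_width: 0.0004
gripper_force: 0.0
```

Emit:
arm_command(
  rows=[
    {"fingers": -1,"x": -0.02,"y": -0.031,"z": 0,"ax": 0,"ay": 0,"az": 0},
    {"fingers": -1,"x": -0.02,"y": -0.031,"z": 0,"ax": 0,"ay": 0,"az": 0},
    {"fingers": -1,"x": -0.02,"y": -0.031,"z": 0,"ax": 0,"ay": 0,"az": 0},
    {"fingers": -1,"x": -0.02,"y": -0.031,"z": 0,"ax": 0,"ay": 0,"az": 0},
    {"fingers": -1,"x": -0.02,"y": -0.031,"z": 0,"ax": 0,"ay": 0,"az": 0},
    {"fingers": -1,"x": -0.02,"y": -0.031,"z": 0,"ax": 0,"ay": 0,"az": 0},
    {"fingers": -1,"x": -0.02,"y": -0.031,"z": 0,"ax": 0,"ay": 0,"az": 0},
    {"fingers": -1,"x": -0.02,"y": -0.031,"z": 0,"ax": 0,"ay": 0,"az": 0},
    {"fingers": -1,"x": -0.02,"y": -0.031,"z": 0,"ax": 0,"ay": 0,"az": 0},
    {"fingers": -1,"x": -0.02,"y": -0.031,"z": 0,"ax": 0,"ay": 0,"az": 0},
  ],
)

```text
clock: 1.85
tcp_pos: [0.5981, 0.1261, 0.25]
orientation: [0.088, -3.14, 0.0]
contact_force: [0.1, -0.6, -0.3]
grip_width: -0.0
gripper_force: 0.0
```

Emit:
arm_command(
  rows=[
    {"fingers": -1,"x": -0.02,"y": -0.031,"z": 0,"ax": 0,"ay": 0,"az": 0},
    {"fingers": -1,"x": -0.02,"y": -0.031,"z": 0,"ax": 0,"ay": 0,"az": 0},
    {"fingers": -1,"x": -0.02,"y": -0.031,"z": 0,"ax": 0,"ay": 0,"az": 0},
    {"fingers": -1,"x": 0,"y": 0,"z": 0,"ax": 0,"ay": 0,"az": 0},
  ],
)

```text
clock: 2.18
tcp_pos: [0.6654, 0.0287, 0.2499]
orientation: [-0.071, 3.139, -0.009]
contact_force: [0.0, -2.1, 0.7]
grip_width: 0.0001
gripper_force: 0.0
```

```bash
python3 -c "
from h import *
goto([.668,.036,.191])"
```

```text
t 2.18 tcp [0.6654 0.0287 0.2499] F [ 0.  -2.1  0.7] w 0.0001 gf 0.0
[[-0.999, -0.045, 0.002], [-0.045, 0.999, -0.006], [-0.001, -0.006, -1.0]] q [-0.28  0.47  0.2   1.59 -0.09  1.09  1.56]
tool shift to [0.668, 0.036, 0.191] : [-0.0028  0.0075  0.0588]
```

Emit:
arm_command(
  rows=[
    {"fingers": -1,"x": -0.003,"y": 0.007,"z": 0,"ax": 0,"ay": 0,"az": 0},
    {"fingers": -1,"x": 0,"y": 0,"z": 0.015,"ax": 0,"ay": 0,"az": 0},
    {"fingers": -1,"x": 0,"y": 0,"z": 0.015,"ax": 0,"ay": 0,"az": 0},
    {"fingers": -1,"x": 0,"y": 0,"z": 0.015,"ax": 0,"ay": 0,"az": 0},
    {"fingers": -1,"x": 0,"y": 0,"z": 0.012,"ax": 0,"ay": 0,"az": 0},
    {"fingers": -1,"x": 0,"y": 0,"z": 0,"ax": 0,"ay": 0,"az": 0},
  ],
)

```text
clock: 2.68
tcp_pos: [0.6631, 0.0474, 0.1901]
orientation: [0.091, -3.135, -0.001]
contact_force: [-0.7, 0.7, -1.3]
grip_width: -0.0002
gripper_force: 0.0
```

```bash
python3 -c "
from h import *
goto([.668,.036,.191])
f=grab('scene');im=f['frame'][100:300,180:420];save('s2.png',cv2.resize(im,None,fx=3,fy=3))"
```

```text
t 2.68 tcp [0.6631 0.0474 0.1901] F [-0.7  0.7 -1.3] w -0.0002 gf 0.0
[[-0.998, -0.058, -0.005], [-0.058, 0.998, 0.0], [0.005, 0.0, -1.0]] q [-0.29  0.52  0.18  1.64 -0.11  0.99  1.55]
tool shift to [0.668, 0.036, 0.191] : [-0.0043 -0.0117 -0.0009]
```

View pics/s2.png

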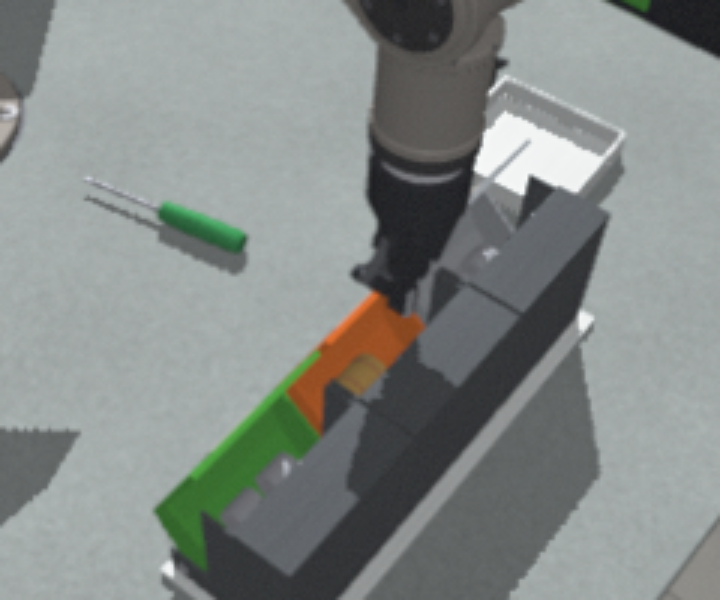

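The fingers stand behind the orange lip at about (395,300), clear of the case. The sleeve shows in the bin at (362,375). Next I'll pull the lip along its arc.

Emit:
arm_command(
  rows=[
    {"fingers": -1,"x": 0.008,"y": 0,"z": 0,"ax": 0,"ay": 0,"az": 0},
    {"fingers": -1,"x": 0.008,"y": 0,"z": -0.002,"ax": 0,"ay": 0,"az": 0},
    {"fingers": -1,"x": 0.008,"y": 0,"z": -0.002,"ax": 0,"ay": 0,"az": 0},
    {"fingers": -1,"x": 0.008,"y": 0,"z": -0.001,"ax": 0,"ay": 0,"az": 0},
    {"fingers": -1,"x": 0.008,"y": 0,"z": -0.001,"ax": 0,"ay": 0,"az": 0},
    {"fingers": -1,"x": 0.008,"y": 0,"z": 0,"ax": 0,"ay": 0,"az": 0},
    {"fingers": -1,"x": 0.008,"y": 0,"z": 0.001,"ax": 0,"ay": 0,"az": 0},
    {"fingers": -1,"x": 0.008,"y": 0,"z": 0.002,"ax": 0,"ay": 0,"az": 0},
    {"fingers": -1,"x": 0.008,"y": 0,"z": 0.002,"ax": 0,"ay": 0,"az": 0},
    {"fingers": -1,"x": 0.006,"y": 0,"z": 0.002,"ax": 0,"ay": 0,"az": 0},
  ],
)

```text
clock: 3.57
tcp_pos: [0.5863, 0.0409, 0.1923]
orientation: [0.087, -3.14, -0.0]
contact_force: [1.7, -0.9, 1.4]
grip_width: -0.0001
gripper_force: 0.9
```

```bash
python3 -c "
from h import *
st()
f=grab('scene');im=f['frame'][100:300,180:420];save('s3.png',cv2.resize(im,None,fx=3,fy=3))"
```

```text
t 3.57 tcp [0.5863 0.0409 0.1923] F [ 1.7 -0.9  1.4] w -0.0001 gf 0.9
[[-0.998, -0.055, -0.0], [-0.055, 0.998, 0.0], [0.0, 0.0, -1.0]] q [-0.32  0.4   0.18  1.84 -0.09  0.91  1.53]
```

View pics/s3.png

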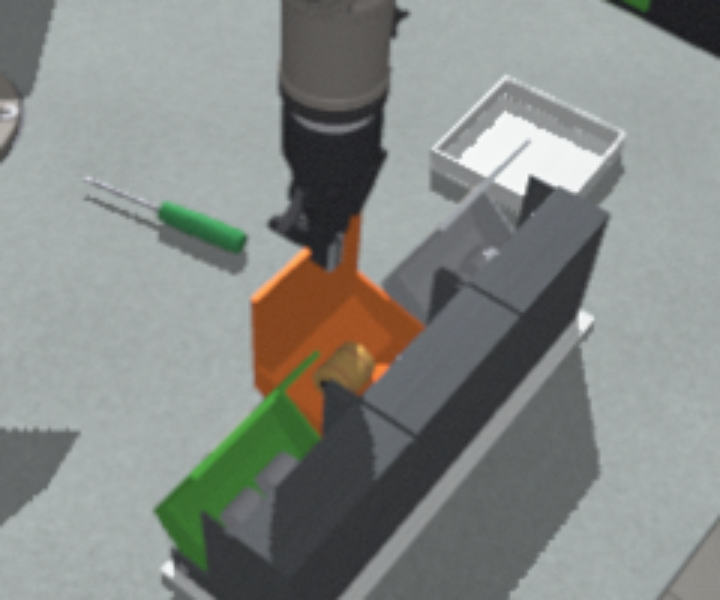

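The bin follows the fingers and is about 25° open, with the fingers at its lip near (325,250). I'll continue along the arc.

Emit:
arm_command(
  rows=[
    {"fingers": -1,"x": 0.0075,"y": 0,"z": 0.003,"ax": 0,"ay": 0,"az": 0},
    {"fingers": -1,"x": 0.0075,"y": 0,"z": 0.004,"ax": 0,"ay": 0,"az": 0},
    {"fingers": -1,"x": 0.0075,"y": 0,"z": 0.004,"ax": 0,"ay": 0,"az": 0},
    {"fingers": -1,"x": 0.0075,"y": 0,"z": 0.005,"ax": 0,"ay": 0,"az": 0},
    {"fingers": -1,"x": 0.0075,"y": 0,"z": 0.005,"ax": 0,"ay": 0,"az": 0},
    {"fingers": -1,"x": 0.0075,"y": 0,"z": 0.006,"ax": 0,"ay": 0,"az": 0},
    {"fingers": -1,"x": 0.0075,"y": 0,"z": 0.006,"ax": 0,"ay": 0,"az": 0},
    {"fingers": -1,"x": 0.0075,"y": 0,"z": 0.007,"ax": 0,"ay": 0,"az": 0},
    {"fingers": -1,"x": 0.006,"y": 0,"z": 0.006,"ax": 0,"ay": 0,"az": 0},
    {"fingers": -1,"x": 0,"y": 0,"z": 0,"ax": 0,"ay": 0,"az": 0},
  ],
)

```text
clock: 4.45
tcp_pos: [0.5188, 0.0372, 0.1445]
orientation: [0.087, -3.136, 0.001]
contact_force: [-0.8, 0.2, -0.1]
grip_width: -0.0002
gripper_force: 0.0
```

Emit:
arm_command(
  rows=[
    {"fingers": -1,"x": 0.003,"y": 0,"z": 0.002,"ax": 0,"ay": 0,"az": 0},
    {"fingers": -1,"x": 0,"y": 0,"z": 0,"ax": 0,"ay": 0,"az": 0},
  ],
)

```text
clock: 4.62
tcp_pos: [0.5178, 0.0371, 0.1439]
orientation: [0.087, -3.139, 0.0]
contact_force: [-0.7, -0.7, -0.4]
grip_width: -0.0002
gripper_force: 0.0
```

```bash
cat >> h.py <<'E'
def orange(f):
    W=np.nan_to_num(cloud(f)); hsv=cv2.cvtColor(f['frame'],cv2.COLOR_RGB2HSV)
    m=(hsv[...,0]<15)&(hsv[...,1]>150)&(W[...,2]>.02)&(W[...,2]<.25)&(W[...,0]>.35)&(W[...,0]<.8)&(abs(W[...,1]-.035)<.09)
    P=W[m]; s=(P-np.array([.650,.035,0]))@X
    q=np.c_[s+26e-3,P[:,2]-.02]; rr=np.hypot(*q.T); i=rr>np.percentile(rr,90)
    far=q[rr>.162]; print("orange tilt est deg", 8.6-np.degrees(np.median(np.arctan2(far[:,0],far[:,1]))), len(far), "minx",s.min())
E
python3 -c "
from h import *
st(); orange(grab('scene'))"
```

```text
t 4.62 tcp [0.5178 0.0371 0.1439] F [-0.7 -0.7 -0.4] w -0.0002 gf 0.0
[[-0.998, -0.056, -0.001], [-0.056, 0.998, -0.0], [0.001, -0.0, -1.0]] q [-0.33  0.36  0.17  2.03 -0.08  0.76  1.52]
orange tilt est deg 55.152575156040164 112 minx -0.15425333920893566
```

Emit:
arm_command(
  rows=[
    {"fingers": -1,"x": -0.002,"y": 0,"z": -0.01,"ax": 0,"ay": 0,"az": 0},
    {"fingers": 1,"x": 0,"y": 0,"z": -0.025,"ax": 0,"ay": 0,"az": 0},
    {"fingers": 1,"x": 0,"y": 0,"z": -0.025,"ax": 0,"ay": 0,"az": 0},
    {"fingers": 1,"x": 0,"y": 0,"z": -0.025,"ax": 0,"ay": 0,"az": 0},
    {"fingers": 1,"x": -0.02,"y": 0,"z": -0.02,"ax": 0,"ay": 0,"az": 0},
    {"fingers": 1,"x": -0.02,"y": 0,"z": 0,"ax": 0,"ay": 0,"az": 0},
    {"fingers": 1,"x": -0.02,"y": 0,"z": 0,"ax": 0,"ay": 0,"az": 0},
    {"fingers": 1,"x": 0,"y": 0,"z": 0,"ax": 0,"ay": 0,"az": 0},
    {"fingers": 1,"x": 0,"y": 0,"z": 0,"ax": 0,"ay": 0,"az": 0},
  ],
)

```text
clock: 5.42
tcp_pos: [0.5812, 0.0407, 0.25]
orientation: [-0.087, 3.14, -0.0]
contact_force: [-0.3, -0.2, -0.1]
grip_width: 0.0853
gripper_force: 0.0
```

```bash
python3 -c "
from h import *
st(); a=grab('scene');orange(a);w=grab('wrist');save('w1.png',w['frame']);save('s4.png',cv2.resize(a['frame'][100:300,180:420],None,fx=2.4,fy=2.4))
W=cloud(w);Wa=cloud(a);np.savez('v2.npz',w=W,wi=w['frame'],a=Wa,ai=a['frame'])
im=cv2.imread('pics/w1.png');s=cv2.imread('pics/s4.png')
"
```

```text
t 5.42 tcp [0.5812 0.0407 0.25  ] F [-0.3 -0.2 -0.1] w 0.0853 gf 0.0
[[-0.998, -0.055, 0.001], [-0.055, 0.998, -0.0], [-0.001, -0.0, -1.0]] q [-0.33  0.33  0.19  1.79 -0.07  1.03  1.52]
orange tilt est deg 55.34170603640939 160 minx -0.15524442395322574
```

View pics/w1.png

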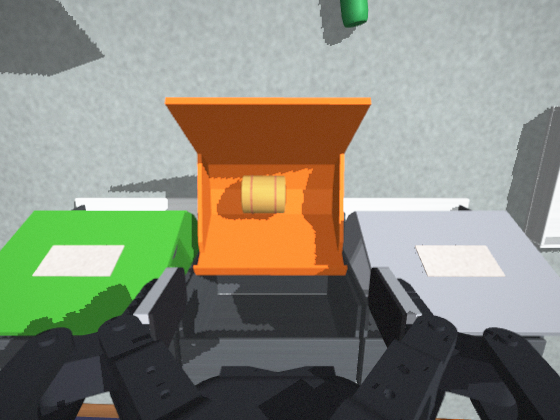

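The wrist view shows the bin wide open. The sleeve lies along the width at (264,194), and its ends are at u≈242 and 286.

```bash
python3 -c "
from h import *
d=np.load('v2.npz');W=np.nan_to_num(d['w']);hsv=cv2.cvtColor(d['wi'],cv2.COLOR_RGB2HSV)
for v in (180,190,200,210): print(v,[ (W[v,u].round(3).tolist(),hsv[v,u].tolist()) for u in (244,264,284)])
m=(hsv[...,0]>14)&(hsv[...,0]<30)&(hsv[...,1]>60)&(W[...,2]>.03)&(W[...,2]<.12)
u,v=np.meshgrid(range(560),range(420));m&=(abs(u-264)<30)&(abs(v-194)<25)
P=W[m];C=np.array([.5877,.035,0])
print(len(P)); q=np.c_[(P-C)@X,(P-C)@Y,P[:,2]]
print(np.percentile(q,[2,50,98],axis=0).round(4))
hi=q[q[:,2]>q[:,2].max()-.006];print(hi.mean(0),len(hi))
from scipy.optimize import least_squares
s=least_squares(lambda p:np.hypot(q[:,0]-p[0],q[:,2]-p[1])-.02,[0,.05],loss='soft_l1',f_scale=.002);print('axis x,z',s.x,s.cost)
yc=np.percentile(q[:,1],[1,99]).mean();c=C+X*s.x[0]+Y*yc;c[2]=s.x[1];print('centre',c)
for uu in (225,264,310): print([(vv,W[vv,uu].round(3).tolist()) for vv in range(96,280,16)])
"
```

```text
180 [([0.572, 0.006, 0.063], [21, 143, 241]), ([0.571, 0.026, 0.063], [21, 145, 239]), ([0.569, 0.046, 0.064], [19, 152, 236])]
190 [([0.58, 0.007, 0.071], [23, 137, 248]), ([0.579, 0.026, 0.071], [23, 138, 248]), ([0.578, 0.046, 0.071], [22, 142, 242])]
200 [([0.589, 0.007, 0.074], [20, 148, 231]), ([0.588, 0.027, 0.074], [20, 143, 237]), ([0.588, 0.047, 0.073], [20, 144, 233])]
210 [([0.602, 0.007, 0.068], [19, 151, 152]), ([0.6, 0.027, 0.069], [19, 150, 161]), ([0.599, 0.048, 0.069], [15, 169, 214])]
1694
[[-0.0203 -0.0301  0.0342]
 [-0.0038 -0.0061  0.0703]
 [ 0.0224  0.0217  0.0744]]
[-0.0019979  -0.00847799  0.07242483] 898
axis x,z [-0.00057261  0.05344383] 0.001438034127267399
centre [0.58746098 0.02903692 0.05344383]
[(96, [0.491, -0.023, 0.002]), (112, [0.506, -0.003, 0.133]), (128, [0.519, -0.006, 0.109]), (144, [0.535, -0.011, 0.081]), (160, [0.555, -0.016, 0.046]), (176, [0.574, -0.018, 0.035]), (192, [0.593, -0.018, 0.034]), (208, [0.611, -0.017, 0.037]), (224, [0.624, -0.015, 0.051]), (240, [0.636, -0.012, 0.069]), (256, [0.645, -0.009, 0.087]), (272, [0.652, -0.006, 0.107])]
[(96, [0.489, 0.02, 0.0]), (112, [0.505, 0.026, 0.132]), (128, [0.517, 0.025, 0.11]), (144, [0.533, 0.025, 0.083]), (160, [0.553, 0.024, 0.049]), (176, [0.568, 0.025, 0.056]), (192, [0.58, 0.027, 0.073]), (208, [0.598, 0.027, 0.07]), (224, [0.621, 0.028, 0.053]), (240, [0.633, 0.029, 0.069]), (256, [0.643, 0.03, 0.087]), (272, [0.651, 0.031, 0.105])]
[(96, [0.486, 0.071, 0.001]), (112, [0.503, 0.06, 0.132]), (128, [0.515, 0.063, 0.11]), (144, [0.53, 0.067, 0.083]), (160, [0.55, 0.072, 0.048]), (176, [0.569, 0.075, 0.037]), (192, [0.587, 0.077, 0.035]), (208, [0.606, 0.078, 0.035]), (224, [0.619, 0.078, 0.051]), (240, [0.631, 0.077, 0.068]), (256, [0.64, 0.076, 0.088]), (272, [0.648, 0.075, 0.106])]
```

Emit:
arm_command(
  rows=[
    {"fingers": 0.5,"x": -0.0056,"y": -0.012,"z": 0.03,"ax": 0,"ay": 0,"az": 0},
    {"fingers": 0.5,"x": 0,"y": 0,"z": 0.03,"ax": 0,"ay": 0,"az": 0},
    {"fingers": 0.5,"x": 0,"y": 0,"z": 0.03,"ax": 0,"ay": 0,"az": 0},
    {"fingers": 0.5,"x": 0,"y": 0,"z": 0.01,"ax": 0,"ay": 0,"az": 0},
    {"fingers": 0.5,"x": 0,"y": 0,"z": 0,"ax": 0,"ay": 0,"az": 0},
    {"fingers": 0.5,"x": 0,"y": 0,"z": 0,"ax": 0,"ay": 0,"az": 0},
  ],
)

```text
clock: 6.02
tcp_pos: [0.5866, 0.0291, 0.15]
orientation: [0.087, -3.14, -0.0]
contact_force: [0.7, 0.6, -0.8]
grip_width: 0.0639
gripper_force: 0.0
```

```bash
python3 -c "
from h import *
goto([.5875,.028,.06])"
```

```text
t 6.02 tcp [0.5866 0.0291 0.15  ] F [ 0.7  0.6 -0.8] w 0.0639 gf 0.0
[[-0.998, -0.056, -0.0], [-0.056, 0.998, 0.0], [0.0, 0.0, -1.0]] q [-0.29  0.45  0.18  1.87 -0.1   0.83  1.56]
tool shift to [0.5875, 0.028, 0.06] : [-0.0009 -0.0011  0.09  ]
```

Emit:
arm_command(
  rows=[
    {"fingers": 0.5,"x": -0.001,"y": -0.001,"z": 0.02,"ax": 0,"ay": 0,"az": 0},
    {"fingers": 0.5,"x": 0,"y": 0,"z": 0.02,"ax": 0,"ay": 0,"az": 0},
    {"fingers": 0.5,"x": 0,"y": 0,"z": 0.02,"ax": 0,"ay": 0,"az": 0},
    {"fingers": 0.5,"x": 0,"y": 0,"z": 0.015,"ax": 0,"ay": 0,"az": 0},
    {"fingers": 0.5,"x": 0,"y": 0,"z": 0.01,"ax": 0,"ay": 0,"az": 0},
    {"fingers": 0.5,"x": 0,"y": 0,"z": 0.005,"ax": 0,"ay": 0,"az": 0},
    {"fingers": 0.5,"x": 0,"y": 0,"z": 0,"ax": 0,"ay": 0,"az": 0},
  ],
)

```text
clock: 6.6
tcp_pos: [0.5881, 0.0282, 0.0597]
orientation: [-0.088, 3.14, 0.0]
contact_force: [0.8, -0.9, 1.2]
grip_width: 0.0642
gripper_force: 0.0
```

Emit:
arm_command(
  rows=[
    {"fingers": 0,"x": 0,"y": 0,"z": 0,"ax": 0,"ay": 0,"az": 0},
    {"fingers": -0.3,"x": 0,"y": 0,"z": 0,"ax": 0,"ay": 0,"az": 0},
    {"fingers": -1,"x": 0,"y": 0,"z": 0,"ax": 0,"ay": 0,"az": 0},
    {"fingers": -1,"x": 0,"y": 0,"z": 0,"ax": 0,"ay": 0,"az": 0},
    {"fingers": -1,"x": 0,"y": 0,"z": 0,"ax": 0,"ay": 0,"az": 0},
  ],
  grip_force=60,
)

```text
clock: 7.02
tcp_pos: [0.5888, 0.028, 0.0608]
orientation: [-0.087, 3.138, 0.0]
contact_force: [-0.7, -0.7, 6.7]
grip_width: 0.0431
gripper_force: 62.5
```

Emit:
arm_command(
  rows=[
    {"fingers": -1,"x": 0,"y": 0,"z": -0.005,"ax": 0,"ay": 0,"az": 0},
    {"fingers": -1,"x": 0,"y": 0,"z": -0.015,"ax": 0,"ay": 0,"az": 0},
    {"fingers": -1,"x": 0,"y": 0,"z": -0.03,"ax": 0,"ay": 0,"az": 0},
    {"fingers": -1,"x": 0,"y": 0,"z": -0.03,"ax": 0,"ay": 0,"az": 0},
    {"fingers": -1,"x": 0,"y": 0,"z": -0.03,"ax": 0,"ay": 0,"az": 0},
    {"fingers": -1,"x": 0,"y": 0,"z": -0.03,"ax": 0,"ay": 0,"az": 0},
    {"fingers": -1,"x": 0,"y": 0,"z": -0.03,"ax": 0,"ay": 0,"az": 0},
    {"fingers": -1,"x": 0,"y": 0,"z": -0.02,"ax": 0,"ay": 0,"az": 0},
    {"fingers": -1,"x": 0,"y": 0,"z": -0.01,"ax": 0,"ay": 0,"az": 0},
    {"fingers": -1,"x": 0,"y": 0,"z": 0,"ax": 0,"ay": 0,"az": 0},
  ],
)

```text
clock: 7.85
tcp_pos: [0.5885, 0.0281, 0.2616]
orientation: [-0.087, 3.137, 0.001]
contact_force: [0.5, -1.0, -2.2]
grip_width: 0.0431
gripper_force: 62.0
```

```bash
python3 -c "
from h import *
goto([.555,.425,.26]); a=grab('scene');orange(a)
w=grab('wrist');save('w2.png',w['frame'])"
```

```text
t 7.85 tcp [0.5885 0.0281 0.2616] F [ 0.5 -1.  -2.2] w 0.0431 gf 62.0
[[-0.998, -0.056, 0.004], [-0.056, 0.998, 0.001], [-0.004, 0.001, -1.0]] q [-0.31  0.32  0.2   1.77 -0.07  1.05  1.54]
tool shift to [0.555, 0.425, 0.26] : [0.0115 0.3981 0.0018]
orange tilt est deg 55.67062866209677 194 minx -0.2280292383067138
```

View pics/w2.png

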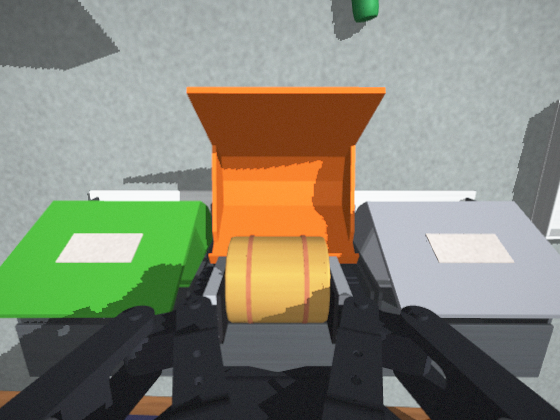

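The sleeve is held square between the pads at (278,278), and the bin is still open. I'll carry it to the tray.

Emit:
arm_command(
  rows=[
    {"fingers": -1,"x": 0.001,"y": 0.015,"z": 0,"ax": 0,"ay": 0,"az": 0},
    {"fingers": -1,"x": 0.001,"y": 0.025,"z": 0,"ax": 0,"ay": 0,"az": 0},
    {"fingers": -1,"x": 0.001,"y": 0.025,"z": 0,"ax": 0,"ay": 0,"az": 0},
    {"fingers": -1,"x": 0.001,"y": 0.025,"z": 0,"ax": 0,"ay": 0,"az": 0},
    {"fingers": -1,"x": 0.001,"y": 0.025,"z": 0,"ax": 0,"ay": 0,"az": 0},
    {"fingers": -1,"x": 0.001,"y": 0.025,"z": 0,"ax": 0,"ay": 0,"az": 0},
    {"fingers": -1,"x": 0.001,"y": 0.025,"z": 0,"ax": 0,"ay": 0,"az": 0},
    {"fingers": -1,"x": 0.001,"y": 0.025,"z": 0,"ax": 0,"ay": 0,"az": 0},
    {"fingers": -1,"x": 0.001,"y": 0.025,"z": 0,"ax": 0,"ay": 0,"az": 0},
    {"fingers": -1,"x": 0.001,"y": 0.025,"z": 0,"ax": 0,"ay": 0,"az": 0},
  ],
)

```text
clock: 8.78
tcp_pos: [0.5629, 0.2678, 0.2564]
orientation: [0.087, -3.136, 0.004]
contact_force: [0.4, 0.6, -3.1]
grip_width: 0.043
gripper_force: 61.9
```

Emit:
arm_command(
  rows=[
    {"fingers": -1,"x": 0,"y": 0.025,"z": 0,"ax": 0,"ay": 0,"az": 0},
    {"fingers": -1,"x": 0,"y": 0.025,"z": 0,"ax": 0,"ay": 0,"az": 0},
    {"fingers": -1,"x": 0,"y": 0.025,"z": 0,"ax": 0,"ay": 0,"az": 0},
    {"fingers": -1,"x": 0,"y": 0.025,"z": 0,"ax": 0,"ay": 0,"az": 0},
    {"fingers": -1,"x": 0,"y": 0.025,"z": 0,"ax": 0,"ay": 0,"az": 0},
    {"fingers": -1,"x": 0,"y": 0.02,"z": 0,"ax": 0,"ay": 0,"az": 0},
    {"fingers": -1,"x": 0,"y": 0.01,"z": 0,"ax": 0,"ay": 0,"az": 0},
    {"fingers": -1,"x": 0,"y": 0,"z": 0,"ax": 0,"ay": 0,"az": 0},
    {"fingers": -1,"x": 0,"y": 0,"z": 0,"ax": 0,"ay": 0,"az": 0},
  ],
)

```text
clock: 9.53
tcp_pos: [0.5553, 0.4208, 0.2574]
orientation: [0.088, -3.138, 0.004]
contact_force: [0.9, -0.5, -3.8]
grip_width: 0.043
gripper_force: 61.9
```

```bash
python3 -c "
from h import *
goto([.555,.425,.06]);w=grab('wrist');save('w3.png',w['frame']);W=cloud(w);np.savez('v3.npz',w=W)
for v in range(270,330,20): print(v,W[v,278].round(3))
"
```

```text
t 9.53 tcp [0.5553 0.4208 0.2574] F [ 0.9 -0.5 -3.8] w 0.043 gf 61.9
[[-0.998, -0.056, -0.002], [-0.056, 0.998, -0.003], [0.002, -0.003, -1.0]] q [-0.8   0.51  0.09  1.49 -0.05  1.15  0.92]
tool shift to [0.555, 0.425, 0.06] : [-0.0003  0.0047  0.1974]
270 [0.541 0.419 0.265]
290 [0.548 0.42  0.27 ]
310 [0.557 0.42  0.27 ]
```

View pics/w3.png

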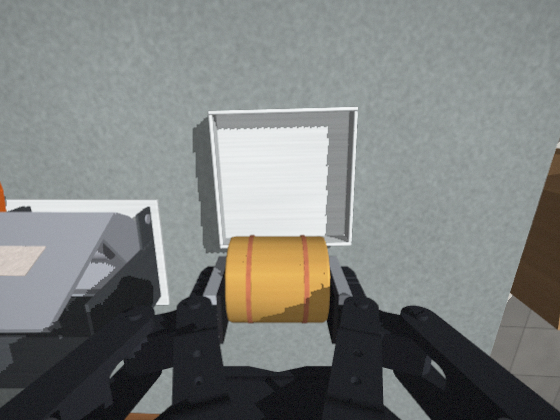

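The sleeve is held level at (278,278), just above the empty tray at about (285,175). It now goes down into the tray.

Emit:
arm_command(
  rows=[
    {"fingers": -1,"x": 0,"y": 0.004,"z": 0.015,"ax": 0,"ay": 0,"az": 0},
    {"fingers": -1,"x": 0,"y": 0,"z": 0.025,"ax": 0,"ay": 0,"az": 0},
    {"fingers": -1,"x": 0,"y": 0,"z": 0.025,"ax": 0,"ay": 0,"az": 0},
    {"fingers": -1,"x": 0,"y": 0,"z": 0.025,"ax": 0,"ay": 0,"az": 0},
    {"fingers": -1,"x": 0,"y": 0,"z": 0.025,"ax": 0,"ay": 0,"az": 0},
    {"fingers": -1,"x": 0,"y": 0,"z": 0.025,"ax": 0,"ay": 0,"az": 0},
    {"fingers": -1,"x": 0,"y": 0,"z": 0.025,"ax": 0,"ay": 0,"az": 0},
    {"fingers": -1,"x": 0,"y": 0,"z": 0.02,"ax": 0,"ay": 0,"az": 0},
    {"fingers": -1,"x": 0,"y": 0,"z": 0.015,"ax": 0,"ay": 0,"az": 0},
    {"fingers": -1,"x": 0,"y": 0,"z": 0,"ax": 0,"ay": 0,"az": 0},
  ],
)

```text
clock: 10.42
tcp_pos: [0.5544, 0.4225, 0.0557]
orientation: [0.084, -3.136, 0.007]
contact_force: [-0.6, -0.9, -3.1]
grip_width: 0.0429
gripper_force: 61.8
```

Emit:
arm_command(
  rows=[
    {"fingers": -1,"x": 0,"y": 0,"z": 0,"ax": 0,"ay": 0,"az": 0},
    {"fingers": -1,"x": 0,"y": 0,"z": 0.004,"ax": 0,"ay": 0,"az": 0},
    {"fingers": -1,"x": 0,"y": 0,"z": 0.004,"ax": 0,"ay": 0,"az": 0},
    {"fingers": -1,"x": 0,"y": 0,"z": 0.004,"ax": 0,"ay": 0,"az": 0},
    {"fingers": -1,"x": 0,"y": 0,"z": 0.004,"ax": 0,"ay": 0,"az": 0},
    {"fingers": -1,"x": 0,"y": 0,"z": 0.003,"ax": 0,"ay": 0,"az": 0},
    {"fingers": -1,"x": 0,"y": 0,"z": 0,"ax": 0,"ay": 0,"az": 0},
  ],
)

```text
clock: 11.0
tcp_pos: [0.5551, 0.4257, 0.0395]
orientation: [0.087, -3.139, 0.001]
contact_force: [-1.2, -0.6, -4.2]
grip_width: 0.0433
gripper_force: 61.8
```

Emit:
arm_command(
  rows=[
    {"fingers": -1,"x": 0,"y": 0,"z": 0.002,"ax": 0,"ay": 0,"az": 0},
    {"fingers": -1,"x": 0,"y": 0,"z": 0.002,"ax": 0,"ay": 0,"az": 0},
    {"fingers": -1,"x": 0,"y": 0,"z": 0.002,"ax": 0,"ay": 0,"az": 0},
    {"fingers": -1,"x": 0,"y": 0,"z": 0,"ax": 0,"ay": 0,"az": 0},
    {"fingers": -1,"x": 0,"y": 0,"z": 0,"ax": 0,"ay": 0,"az": 0},
  ],
)

```text
clock: 11.42
tcp_pos: [0.5554, 0.4258, 0.0341]
orientation: [0.087, -3.14, 0.0]
contact_force: [-0.0, -0.3, -3.8]
grip_width: 0.0434
gripper_force: 61.8
```

Emit:
arm_command(
  rows=[
    {"fingers": -1,"x": 0,"y": 0,"z": 0.001,"ax": 0,"ay": 0,"az": 0},
    {"fingers": -1,"x": 0,"y": 0,"z": 0.001,"ax": 0,"ay": 0,"az": 0},
    {"fingers": -1,"x": 0,"y": 0,"z": 0,"ax": 0,"ay": 0,"az": 0},
    {"fingers": -1,"x": 0,"y": 0,"z": 0,"ax": 0,"ay": 0,"az": 0},
  ],
)

```text
clock: 11.75
tcp_pos: [0.5557, 0.426, 0.0327]
orientation: [-0.087, 3.14, 0.001]
contact_force: [-1.3, -1.0, 0.5]
grip_width: 0.0432
gripper_force: 62.3
```

The sleeve has touched the floor: the load has come off the wrist. I'll release and retreat.

Emit:
arm_command(
  rows=[
    {"fingers": -0.1,"x": 0,"y": 0,"z": 0,"ax": 0,"ay": 0,"az": 0},
    {"fingers": 0.15,"x": 0,"y": 0,"z": 0,"ax": 0,"ay": 0,"az": 0},
    {"fingers": 0.3,"x": 0,"y": 0,"z": 0,"ax": 0,"ay": 0,"az": 0},
    {"fingers": 0.5,"x": 0,"y": 0,"z": 0,"ax": 0,"ay": 0,"az": 0},
    {"fingers": 0.5,"x": 0,"y": 0,"z": 0,"ax": 0,"ay": 0,"az": 0},
  ],
)

```text
clock: 12.17
tcp_pos: [0.5557, 0.4261, 0.0325]
orientation: [-0.087, 3.14, 0.001]
contact_force: [0.0, -0.7, -0.2]
grip_width: 0.0637
gripper_force: 0.0
```

Emit:
arm_command(
  rows=[
    {"fingers": 0.5,"x": 0,"y": 0,"z": -0.01,"ax": 0,"ay": 0,"az": 0},
    {"fingers": 0.5,"x": 0,"y": 0,"z": -0.02,"ax": 0,"ay": 0,"az": 0},
    {"fingers": 0.5,"x": 0,"y": 0,"z": -0.03,"ax": 0,"ay": 0,"az": 0},
    {"fingers": 0.5,"x": 0,"y": 0,"z": -0.03,"ax": 0,"ay": 0,"az": 0},
    {"fingers": 0.5,"x": 0,"y": 0,"z": -0.03,"ax": 0,"ay": 0,"az": 0},
    {"fingers": 0.5,"x": 0,"y": 0,"z": -0.03,"ax": 0,"ay": 0,"az": 0},
    {"fingers": 0.5,"x": 0,"y": 0,"z": -0.03,"ax": 0,"ay": 0,"az": 0},
    {"fingers": 0.5,"x": 0,"y": 0,"z": 0,"ax": 0,"ay": 0,"az": 0},
    {"fingers": 0.5,"x": 0,"y": 0,"z": 0,"ax": 0,"ay": 0,"az": 0},
  ],
)

```text
clock: 12.92
tcp_pos: [0.5566, 0.4267, 0.2157]
orientation: [-0.087, 3.136, 0.006]
contact_force: [-0.3, -0.6, -1.3]
grip_width: 0.0639
gripper_force: 0.0
```

```bash
python3 -c "
from h import *
st();w=grab('wrist');orange(grab('scene'));save('w4.png',w['frame']);W=np.nan_to_num(cloud(w));hsv=cv2.cvtColor(w['frame'],cv2.COLOR_RGB2HSV)
m=(hsv[...,0]>14)&(hsv[...,0]<30)&(hsv[...,1]>90)&(W[...,2]<.06)&(abs(W[...,0]-.555)<.08)&(abs(W[...,1]-.425)<.08)
print(m.sum(),W[m].min(0),W[m].max(0))
"
```

```text
t 12.92 tcp [0.5566 0.4267 0.2157] F [-0.3 -0.6 -1.3] w 0.0639 gf 0.0
[[-0.998, -0.055, 0.004], [-0.055, 0.998, 0.004], [-0.004, 0.003, -1.0]] q [-0.8   0.55  0.08  1.53 -0.05  1.06  0.92]
orange tilt est deg 55.800946168675836 206 minx -0.15669226539766892
1507 [0.53242988 0.40196039 0.00604715] [0.57593906 0.44676101 0.04707906]
```

View pics/w4.png

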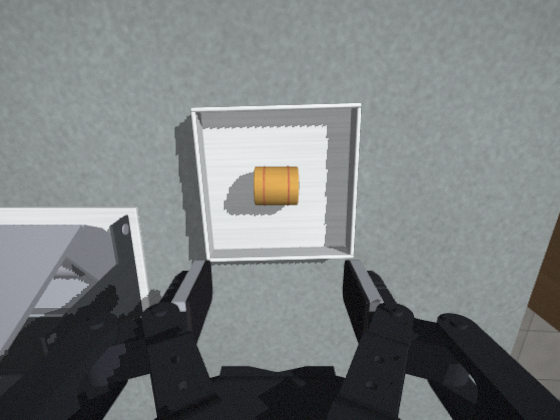

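The sleeve lies in the middle of the tray at (276,186), released. The arm is clear and the bin is still open.

```bash
python3 -c "
from bench import r
print(r.hand_in())"
```

```text
the job is handed in; nothing more can be done
None
```

The job is handed in: the orange bin is tipped open at about 55°, and the sleeve was lowered into the tray and released near its middle, with the arm clear at 12.9 s; the hand-in returned no verdict.

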